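# Open the egg cupboard, point out an egg, shut the door

### The arm

A 6-joint arm with a two-finger parallel gripper is mounted at the origin on a cart in front of the work surface, level with it; the furniture and walls round the work are solid. World frame = base frame: x ahead of the robot, y to its left, z up, the work surface at z = 0. Lengths are in m, angles in rad, forces in N, time in s.
With the tool pointing down it reaches from about 0.35 to 0.975 m from the base axis. Payload 4.9 kg.
Tool frame: the origin (TCP) lies on the front face of the gripper's body, between the roots of the fingers; the fingertips stand ctrl.finger_overhang ahead of it and the grasp point (between the pads) lies 54 mm ahead of it (ctrl.finger_overhang is the distance from the TCP to the fingertips, in m); z points along the fingers, y is the line along which they close (so a half turn about z gives the same grasp; the last joint's range is limited). The gripper opens to 85 mm and grips with 20 to 120 N. Pads are 22 mm wide; open, the fingers measure 114 mm over their backs; the gripper's body (76 mm by 85 mm) begins 54 mm behind the grasp point. The pads swing forward as they close: fully open they stand 13 mm farther back than shut.
Start: joints at [1.179, 0.053, 1.613, -0, 1.476, -0.119], TCP at [0.168, 0.602, 0.304] pointing down, gripper open.
Joint ranges: [-3.01, 3.01], [-1.01, 2.22], [0.06, 2.58], [-1.02, 4.17], [0.09, 2.62], [-3.14, 3.14]. Speed limits (rad/s): [2.57, 2.57, 3.14, 3.14, 3.14, 3.14].

### API

Orientations are given as a rotation vector (axis times angle).
In Python, from station import ctrl, vision gives the robot as it stands. The module is installed in compiled form; this text tells all that it offers.
- The arm moves only by the tool drive_tool, never from a script. Its argument "rows" is a list of rows, each a list of 2 entries, a list of its own where there are three numbers: the shift along the tool's x, y, z in m, then the turn about the tool's z in rad. A call has 1 to 10 rows; each row shifts and turns the commanded pose from where the row before left it, along the tool's axes as they then stand; what a row does not reach is not made up. A row lasts 1/10 s, in which the tool goes at most 50 mm and 8.59 degrees, less where a joint would pass 70% of its speed; a pose out of reach is approached as far as the arm can. A call with a gripper value outside its range is refused whole. "jaw" is the closure, from 0 (fully open) to 1 (shut), set as the call begins (left out, the last holds). The fingers move at their own pace and stop on an object; "grip_force" is the grip in N (left out, the last holds). Time passes only in rows, so rows that do not move let the fingers close. It gives the time, the measured TCP pose, the force, the opening and the grip force at its end, in the units of the state.
- ctrl.get_obs(): the state, without advancing time (a new reading comes with each control period).
- vision.get_image(name): name is "scene" or "top"; returns a dict with "image" (384x512x3 uint8, blue, green, red), "vertical_fov" (degrees; the focal length in pixels is half the picture's height over the tangent of half this angle, whatever the lens; pixels are square), "cx", "cy" (the principal point, pixels), "R" (3x3) and "t" (3): a world point X has camera coordinates R X + t. Camera axes: x right, y down, z forward; pixel columns grow to the right and rows downward; lengths in m; the calibration is good to about 2 mm. A picture is of the moment at which its call begins. There is no depth.
- ctrl.finish_job(): hands the job in; it is judged then, once.
The state is a dict: "t": time; "q": joint angles; "dq": joint speeds; "effort": joint torques, N m; "tool_pos": TCP position; "tool_rot": TCP orientation; "contact_force": force on the tool from outside, world axes, zero at the start; "wrist_torque": the same for the moment, N m; "opening": finger opening in m; "grip_force": force on a finger pad.
Only numpy, scipy, OpenCV 4.12 (cv2) and the standard library are available. Lean on these libraries where they do the work, as an engineer would, in place of code of your own. Each camera call takes 0.05 s, during which the arm holds its last target. There are 200 camera calls.

### The job

Show the cook which egg to take: with the fingertips gently push the egg cupboard's door, which stands ajar, wide open; then point at the right-hand egg in the front row of the upper shelf (right as seen from in front of the cupboard), holding the fingertips a few centimetres in front of it, level with it, without touching it or the cupboard, for two seconds; then push the door fully shut. Lift nothing, do not touch the eggs, and leave the cupboard and everything round it where they stand.

Things in the scene. Friction and masses are not known exactly. Their poses are not given: they have to be found in the camera images.
- egg_cupboard: Pine egg cupboard, 165 deep x 170 wide x 205 mm high, about 2 kg, loose on the counter (about 10 N slides it). Origin: centre of its underside. Axes: x from its front into it (its front looks to -x, roughly at the robot), y to the left as seen from in front, z up. The case reaches from x -58 to +82 mm; roof from 193 to 205 mm up, flush with the front, nothing on it; shelf board's top 106 mm up.
- egg_cupboard_door (a joint): Door angle in rad: 0 shut, grows as it opens, stop at 1.47 (wide open); starts at 0.5 to 0.85, leaving a gap of 70 mm or more behind the free edge for a fingertip from above or the right. A light frame with thin crossed bars, no glass, no catch: moves at 0.5 N near the free edge and stays where left. Knob 14 mm across, 12 mm proud, near the free edge, 96 to 109 mm up.
- door_hinge (a point): On the door's upright hinge line, at the left edge of the door's front face: 69.5 mm in front of and 83 mm left of the cupboard's origin, here 102.5 mm up; axes as the cupboard's. The door is 168 mm wide (free edge on the right, swinging towards the robot and to the left), 11.5 mm thick, from 6 to 191 mm above the counter; shut, it lies against the front of the case.
- right_egg (a point): Centre of the egg to point at: right-hand one of the front three on the upper shelf; 134 mm up, 13 mm in front of and 44 mm right of the cupboard's origin. Its shell begins 21 mm, the open front of the case lies 45 mm in front of this point. Point with the fingertips level with the egg, in line with it to 15 mm sideways, 40 to 90 mm in front of its centre. Axes as the cupboard's.
- eggs: The twelve eggs in the cupboard, each 41 mm across, 54 mm high, standing in two rows of three on each shelf, 44 mm apart, fixed in it; not to be touched. Origin as the cupboard's. (Wall cabinets hang 0.48 m above the counter over the cupboard's back and the far half of the chopping board: swing in from nearer the robot.)
- garlic: Garlic bulb, 56 mm, on the chopping board to the left (board top 24 mm above the counter), a bystander. Origin: centre of its underside.
- lemon: Lemon, 71 x 53 x 51 mm, on the same chopping board, a bystander. Origin: centre of its underside.
- spread_tub: Plastic tub with lid, 96 x 137 x 53 mm, to the right in front, a bystander. Origin: centre of its underside.
- mug: White mug with grey dots, 82 mm across (114 mm with its handle), 91 mm high, to the right, a bystander. Origin: centre of its underside.
- spice_jar: Spice jar with a dark lid, 44 mm across, 105 mm high, on the right of the counter, a bystander. Origin: centre of its underside.
- jam_jar: Jam jar with a white lid, 72 mm across, 102 mm high, on the right of the counter, a bystander. Origin: centre of its underside.
- fork: Steel fork, 193 x 26 x 15 mm, lying at the right, a bystander. Origin: centre of its underside.

How it is judged:
On the way, in this order (a step that is already met when the one before it is completed fails the run):
1. the door is pushed wide open (value of joint egg_cupboard_door above 1.1 rad), for 0.1 s.
2. with the door open, the fingers point at the right-hand egg of the upper front row and dwell there, touching neither the eggs nor the cupboard (value of joint egg_cupboard_door above 1.1 rad and x of the grasp point in the frame of right_egg between -0.125 and -0.035 m and y of the grasp point in the frame of right_egg between -0.021 and 0.021 m and z of the grasp point in the frame of right_egg between -0.02 and 0.06 m and contact force between each of the arm, the fingers and egg_cupboard below 0.05 N), for 1.5 s.
At the end, for the whole second after the job is handed in: The door is shut to within 0.05 rad (8 mm at its free edge); the cupboard stands upright and within 25 mm of where it stood, the bystanders within 30 mm (value of joint egg_cupboard_door below 0.05 rad and distance of each of egg_cupboard, right_egg from where it was at the start of the episode below 0.025 m and angle between egg_cupboard's own z axis and vertical below 0.05 rad and distance of each of garlic, lemon, spread_tub, mug, spice_jar, jam_jar, fork from where it was at the start of the episode below 0.03 m); the robot touches nothing.
It fails at once if an egg is touched (contact force between any of the fingers, the arm and eggs above 0.2 N).
It fails at once if the door or the cupboard is pushed hard (over 20 N) (contact force between any of the fingers, the arm and egg_cupboard above 20 N).
It fails at once if the cupboard is lifted, tipped or shoved more than 25 mm (height (world z) of egg_cupboard above 0.012 m or not (distance of egg_cupboard from where it was at the start of the episode below 0.025 m) or not (distance of right_egg from where it was at the start of the episode below 0.025 m) or not (angle between egg_cupboard's own z axis and vertical below 0.05 rad)).
It fails at once if a bystander (garlic, lemon, tub, mug, spice jar, jam jar or fork) is lifted or moved more than 30 mm (distance of any of garlic, lemon, spread_tub, mug, spice_jar, jam_jar, fork from where it was at the start of the episode above 0.03 m).
It also fails if it takes over 64 s, if anything falls off the work surface, if the arm or the gripper's body presses on something with over 40 N, if the wrist force passes 120 N, or if a joint passes its speed limit or range.

## Working session

There is one attempt and no reset: what is moved stays moved. The work goes in short steps, Python scripts to look and compute and a tool call to move; the robot and the scene stay as the last step left them, time stands still between calls to the robot, and variables do not carry over. Pictures are saved under pics/ and viewed, at most 12 in all, crops included, and the job is handed in when it is done.

Besides the shell and the picture viewer there is one more tool, called after "Request:" as name(argument=value, ...) on one line, values as JSON. drive_tool: Moves the arm, as the interface text tells. Its arguments: {"type":"object","properties":{"rows":{"type":"array","items":{"type":"array"}},"jaw":{"type":"number"},"grip_force":{"type":"number"}},"required":["rows"]}

```bash
mkdir -p pics
cat > h.py <<'E'
import numpy as np, cv2
from station import ctrl, vision
def cam(n):
    d=vision.get_image(n); d['f']=d['image'].shape[0]/2/np.tan(np.radians(d['vertical_fov'])/2); return d
def proj(d,X):
    c=np.asarray(d['R'])@np.asarray(X,float)+np.asarray(d['t']); return np.array([d['cx']+d['f']*c[0]/c[2], d['cy']+d['f']*c[1]/c[2]])
def ray(d,u,v):
    R=np.asarray(d['R']); r=R.T@np.array([(u-d['cx'])/d['f'],(v-d['cy'])/d['f'],1]); return -R.T@np.asarray(d['t']), r
def onz(d,u,v,z):
    o,r=ray(d,u,v); return o+r*(z-o[2])/r[2]
E
python3 - <<'E'
from h import *
for n in ['scene','top']:
    d=cam(n); cv2.imwrite(f'pics/{n}0.png',cv2.resize(d['image'],(800,600),interpolation=cv2.INTER_CUBIC))
    np.save(n+'0.npy',d,allow_pickle=True)
    o,_=ray(d,0,0); print(n,o.round(3),d['f'],d['cx'],d['cy'],np.asarray(d['R']).round(2).tolist())
o=ctrl.get_obs(); print(ctrl.finger_overhang,o)
E
```

```text
scene [-0.149  0.972  1.304] 481.1939891653862 257.3443909333397 183.88304657259516 [[-0.85, -0.52, -0.02], [-0.36, 0.62, -0.7], [0.37, -0.59, -0.72]]
top [0.297 0.005 1.404] 465.14763927854875 254.04764575218246 193.50350178276867 [[-0.02, -1.0, 0.01], [-0.99, 0.02, -0.13], [0.12, -0.01, -0.99]]
0.0726 {'t': 0.1, 'q': array([ 1.17903609e+00,  5.33175255e-02,  1.61415378e+00,  7.19515378e-06,
        1.47601079e+00, -1.19018056e-01]), 'dq': array([-8.16039183e-05, -3.84158694e-03, -1.67648382e-03,  4.43511850e-04,
        3.58504281e-03, -2.81146666e-04]), 'effort': array([ 2.15802015e-04, -3.94904959e+01, -3.71363354e+01, -8.19450543e-05,
        3.98740885e-03, -6.39597431e-06]), 'tool_pos': array([0.16820236, 0.60149558, 0.30277103]), 'tool_rot': array([-4.27030812e-01, -3.11194449e+00,  2.86838983e-03]), 'contact_force': array([-1.15687762, -0.10800619,  1.00928914]), 'wrist_torque': array([-0.06549782, -0.01235765,  0.0401761 ]), 'grip_force': 0.0, 'opening': 0.08552066234393826}
```

View pics/scene0.png

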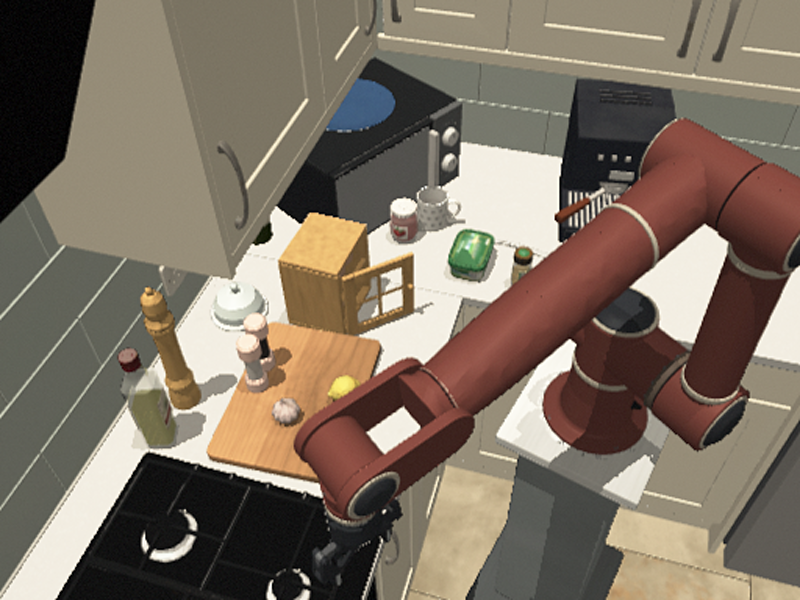

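View pics/top0.png

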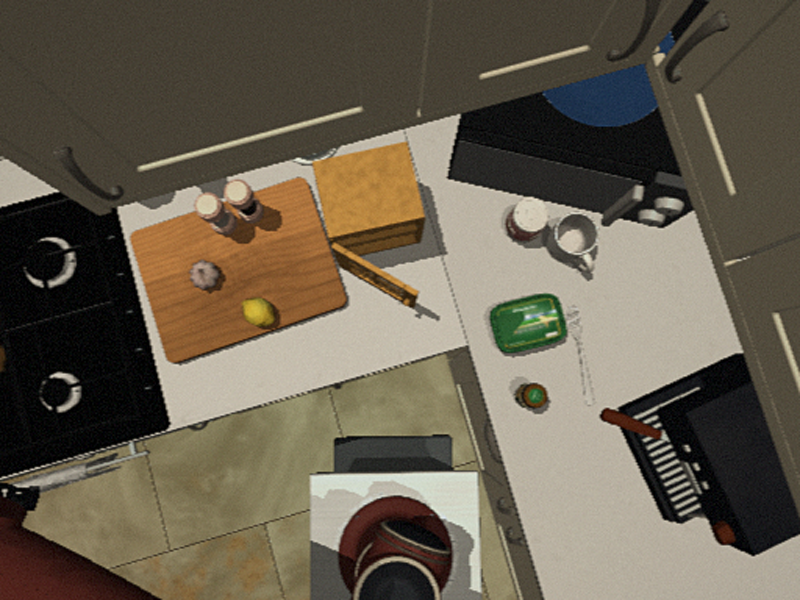

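The scene view shows the cupboard roof near (325,240) and the open door to its right (345–413, 258–330). In the top view, at 800x600, the roof corners are about (313,163), (407,143), (425,217) and (331,240). The door's top edge runs from (335,243) to (417,297). The cart base is at (395,550), the garlic at (205,275) and the lemon at (259,312).

Run:
```python
from h import *
d=np.load('top0.npy',allow_pickle=True).item(); s=512/800
im=d['image']; g=cv2.cvtColor(im,cv2.COLOR_BGR2HSV)
for p in [(370,190),(380,237),(375,268),(240,260)]: print(p,g[int(p[1]*s),int(p[0]*s)])
x0,y0,x1,y1=[int(a*s) for a in (300,130,450,320)]
cv2.imwrite('pics/top_crop.png',cv2.resize(im[y0:y1,x0:x1],None,fx=5,fy=5,interpolation=cv2.INTER_CUBIC))
print(x0,y0)
pts=np.array([(313,163),(407,143),(425,217),(331,240)])*s
P=np.array([onz(d,*p,.205) for p in pts]); print(P.round(3)); print(np.linalg.norm(np.roll(P,-1,0)-P,axis=1).round(3))
S=np.load('scene0.npy',allow_pickle=True).item()
for p in pts:
    pass
Q=np.array([onz(S,*p,.205) for p in np.array([(310,213),(368,228),(346,272),(281,262)])*s]);print(Q.round(3))
im=S['image'];x0,y0,x1,y1=[int(a*s) for a in (265,195,430,350)];print(x0,y0)
cv2.imwrite('pics/sc_crop.png',cv2.resize(im[y0:y1,x0:x1],None,fx=6,fy=6,interpolation=cv2.INTER_CUBIC))
```

```text
(370, 190) [ 17 168 182]
(380, 237) [ 15 175  96]
(375, 268) [ 18 173 190]
(240, 260) [ 14 167 142]
192 83
[[ 0.69   0.131  0.205]
 [ 0.723 -0.03   0.205]
 [ 0.593 -0.058  0.205]
 [ 0.556  0.101  0.205]]
[0.164 0.133 0.163 0.137]
[[ 0.722 -0.024  0.205]
 [ 0.581 -0.048  0.205]
 [ 0.545  0.091  0.205]
 [ 0.68   0.136  0.205]]
169 124
```

View pics/top_crop.png

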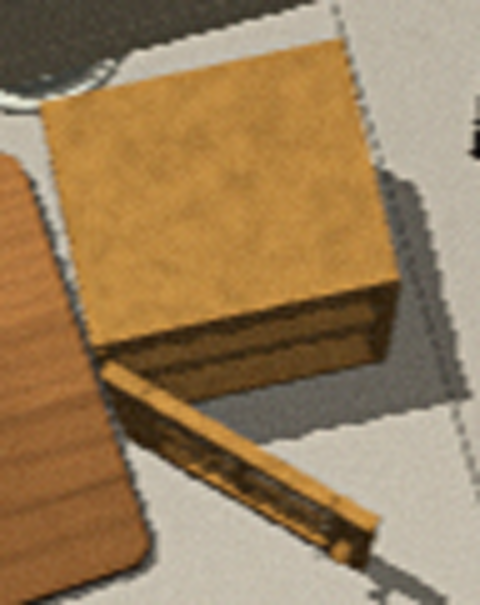

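View pics/sc_crop.png

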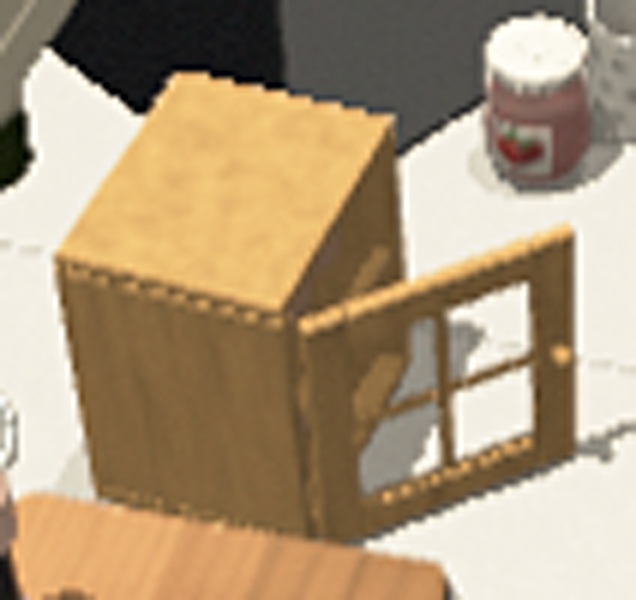

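The crops give the roof corners to about 1 px. In the top crop they are (42,102), (343,40), (399,280) and (95,348). In the scene crop they are (180,72), (393,118), (283,310) and (58,257). The door's free top corner is near top crop (372,525) and scene crop (572,228).

```bash
cat >> h.py <<'E'
def cup():
    T=np.load('top0.npy',allow_pickle=True).item(); S=np.load('scene0.npy',allow_pickle=True).item()
    # order FL, FR, BR, BL
    a=np.array([onz(T,192+(u+.5)/5-.5,83+(v+.5)/5-.5,.205)[:2] for u,v in [(95,348),(399,280),(343,40),(42,102)]])
    b=np.array([onz(S,169+(u+.5)/6-.5,124+(v+.5)/6-.5,.205)[:2] for u,v in [(283,310),(393,118),(180,72),(58,257)]])
    return T,S,a,b
def fit(P):
    m=np.array([(-.058,.085),(-.058,-.085),(.082,-.085),(.082,.085)])
    pc,mc=P.mean(0),m.mean(0); H=(m-mc).T@(P-pc); th=np.arctan2(H[0,1]-H[1,0],H[0,0]+H[1,1])
    R=np.array([[np.cos(th),-np.sin(th)],[np.sin(th),np.cos(th)]]); t=pc-R@mc
    return t,th,R,np.linalg.norm(m@R.T+t-P,axis=1)
E
python3 - <<'E'
from h import *
T,S,a,b=cup()
for P in (a,b,(a+b)/2):
    t,th,R,r=fit(P); print(t.round(4),th.round(4),r.round(4))
hin=t+R@[-.0695,.083]; egg=t+R@[-.013,-.044]; print('hinge',hin,'egg',egg)
f1=onz(T,192+372/5,83+525/5,.191); f2=onz(S,169+572/6,124+228/6,.191); print(f1,f2)
for f in (f1,f2):
    v=R.T@(f[:2]-hin); print('door',np.hypot(*v),np.arctan2(-v[0],-v[1]))
for n,u,v,z in [('garlic',205,275,.05),('lemon',259,312,.05),('tub',528,322,.053),('mug',574,238,.091),('jam',528,218,.102),('spice',533,396,.105)]:
    print(n,onz(T,u*.64,v*.64,z).round(3))
np.savez('cup.npz',t=t,th=th,R=R,hin=hin,egg=egg)
for n,p in [('door1.1',1.1),('door1.47',1.47)]: print(n, hin+R@(.168*np.array([-np.sin(p),-np.cos(p)])))
E
```

```text
[0.6312 0.0354] 0.2029 [0.0034 0.004  0.004  0.0034]
[0.6289 0.0363] 0.2165 [0.0038 0.0033 0.0038 0.0034]
[0.63   0.0358] 0.2097 [0.0035 0.0037 0.0039 0.0033]
hinge [0.54479481 0.10256601] egg [ 0.62649127 -0.0098926 ]
[ 0.46422129 -0.04070789  0.191     ] [ 0.46127946 -0.04125726  0.191     ]
door 0.1643761025768408 0.7219674245978183
door 0.1663128029983228 0.7357664514984334
garlic [0.526 0.351 0.05 ]
lemon [0.454 0.249 0.05 ]
tub [ 0.427 -0.254  0.053]
mug [ 0.577 -0.338  0.091]
jam [ 0.614 -0.252  0.102]
spice [ 0.289 -0.248  0.105]
door1.1 [ 0.41421226 -0.0031326 ]
door1.47 [0.38482688 0.05124097]
```

The pose is consistent across the two views: cupboard origin (0.630, 0.036), yaw 0.21, door 0.73 rad. I'll turn the tool to match the cupboard and shut the jaw first.

Request:
drive_tool(rows=[[[0,0,0],-0.12],[[0,0,0],-0.12],[[0,0,0],-0.12],[[0,0,0],-0.12],[[0,0,0],0],[[0,0,0],0]], jaw=1, grip_force=20)

```text
t: 0.7
tool_pos: [0.1683, 0.6017, 0.3034]
tool_rot: [0.321, -3.125, 0.001]
contact_force: [0.4, -0.5, -0.2]
opening: 0.0003
grip_force: 0.0
```

```bash
cat >> h.py <<'E'
from scipy.spatial.transform import Rotation as Ro
C=np.load('cup.npz')
def c2w(x,y): return C['t']+C['R']@np.array([x,y])
def door(th,r,off): # finger centre; off>0 inside (behind), measured from front face
    u=np.array([-np.sin(th),-np.cos(th)]); n=np.array([np.cos(th),-np.sin(th)])
    return c2w(*(np.array([-.0695,.083])+r*u+off*n))
def plan(wps):
    o=ctrl.get_obs(); A=Ro.from_rotvec(o['tool_rot']).as_matrix(); p=np.array(o['tool_pos'])
    l=C['R'].T@(p[:2]-C['t']); print('t',round(o['t'],1),'tcp',p.round(4),'cup',l.round(4),'F',o['contact_force'].round(2),'q6',o['q'][5].round(2),'open',round(o['opening'],3)); print(A.round(3).tolist())
    for w in wps: d=A.T@(np.array(w)-p); print(np.array(w).round(3),'d',d.round(4)); p=np.array(w)
E
python3 - <<'E'
from h import *
print(ctrl.finger_overhang)
g=door(.73,.14,.055); plan([[*g,.304],[*g,.224]]+[[*door(t,.14,.03),.224] for t in (.73,.85,.95,1.05,1.15,1.25,1.33,1.4)])
E
```

```text
0.0726
t 0.7 tcp [0.1683 0.6017 0.3034] cup [-0.3338  0.6496] F [ 0.44 -0.49 -0.19] q6 -0.6 open 0.0
[[-0.979, -0.203, -0.0], [-0.203, 0.979, -0.001], [0.0, -0.001, -1.0]]
[ 0.523 -0.046  0.304] d [-2.154e-01 -7.065e-01 -2.000e-04]
[ 0.523 -0.046  0.224] d [-0.      0.0001  0.08  ]
[ 0.501 -0.034  0.224] d [ 0.0187  0.0166 -0.    ]
[ 0.485 -0.028  0.224] d [0.0144 0.0093 0.    ]
[ 0.473 -0.021  0.224] d [ 0.0111  0.009  -0.    ]
[ 0.461 -0.013  0.224] d [ 0.0101  0.0101 -0.    ]
[ 0.449 -0.004  0.224] d [ 0.0091  0.0111 -0.    ]
[0.439 0.006 0.224] d [ 0.0079  0.0119 -0.    ]
[0.432 0.015 0.224] d [ 0.0055  0.0101 -0.    ]
[0.426 0.023 0.224] d [ 0.0041  0.0091 -0.    ]
```

Request:
drive_tool(rows=[[[-0.008,-0.036,-0.005],0],[[-0.012,-0.04,-0.005],0],[[-0.012,-0.04,-0.005],0],[[-0.012,-0.04,-0.005],0],[[-0.012,-0.04,0],0],[[-0.012,-0.04,0],0],[[-0.012,-0.04,0],0],[[-0.012,-0.04,0],0],[[-0.012,-0.04,0],0],[[-0.012,-0.04,0],0]])

```text
t: 1.7
tool_pos: [0.3637, 0.2367, 0.324]
tool_rot: [-0.322, 3.124, 0.0]
contact_force: [0.4, 0.9, -0.9]
opening: -0.0003
grip_force: 0.0
```

Request:
drive_tool(rows=[[[-0.012,-0.04,0],0],[[-0.012,-0.04,0],0],[[-0.012,-0.04,0],0],[[-0.012,-0.04,0],0],[[-0.012,-0.04,0],0],[[-0.012,-0.04,0],0],[[-0.012,-0.04,0],0],[[-0.014,-0.03,0],0],[[0,0,0],0],[[0,0,0],0]])

```text
t: 2.7
tool_pos: [0.523, -0.0453, 0.3235]
tool_rot: [0.321, -3.124, -0.001]
contact_force: [0.0, 0.7, 0.5]
opening: -0.0002
grip_force: 0.0
```

Run:
```python
from h import *
g=door(.73,.14,.055); plan([[*g,.304],[*g,.224]])
d=cam('top'); cv2.imwrite('pics/t1.png',cv2.resize(d['image'][70:220,150:350],None,fx=4,fy=4,interpolation=cv2.INTER_CUBIC))
```

```text
t 2.7 tcp [ 0.523  -0.0453  0.3235] cup [-0.1216 -0.0571] F [0.03 0.69 0.49] q6 -2.0 open -0.0
[[-0.979, -0.203, -0.001], [-0.203, 0.979, 0.001], [0.001, 0.001, -1.0]]
[ 0.523 -0.046  0.304] d [ 0.0002 -0.0009  0.0195]
[ 0.523 -0.046  0.224] d [-0.0001 -0.0001  0.08  ]
```

View pics/t1.png

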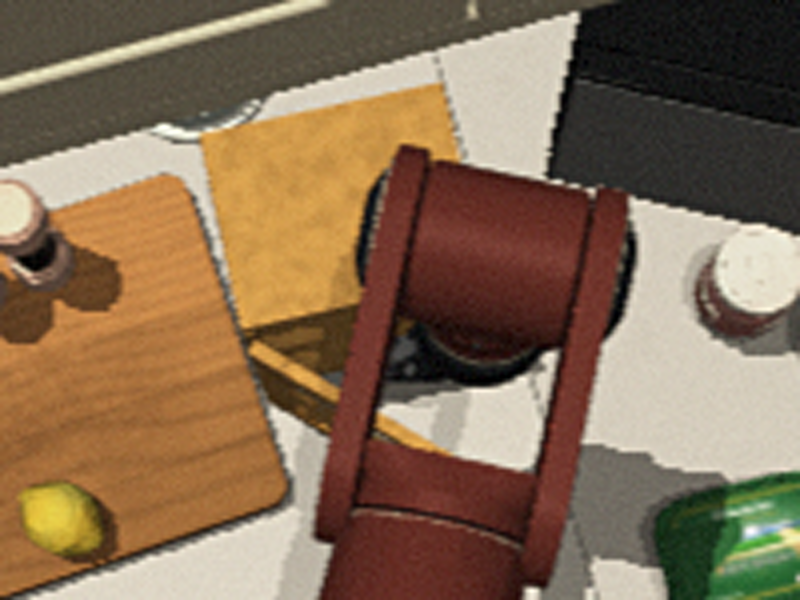

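The tool is above the gap behind the door (door edge at about (250,340) to (445,450) in the crop). The jam jar and lemon are well clear. I'll descend next, then sweep the door open.

Request:
drive_tool(rows=[[[0,0,0.02],0],[[0,0,0.02],0],[[0,0,0.02],0],[[0,0,0.02],0],[[0,0,0.015],0],[[0,0,0.005],0],[[0,0,0],0]])

```text
t: 3.45
tool_pos: [0.5226, -0.0444, 0.2234]
tool_rot: [0.326, -3.124, -0.001]
contact_force: [-0.2, 0.6, -0.5]
opening: 0.0001
grip_force: 0.0
```

Request:
drive_tool(rows=[[[0.006,0.006,0],0],[[0.006,0.006,0],0],[[0.007,0.005,0],0],[[0.007,0.005,0],0],[[0.007,0.004,0],0],[[0.006,0.005,0],0],[[0.005,0.004,0],0],[[0.005,0.005,0],0],[[0,0,0],0]])

```text
t: 4.35
tool_pos: [0.4662, -0.0156, 0.2239]
tool_rot: [0.326, -3.124, -0.0]
contact_force: [-0.3, 0.2, 0.3]
opening: 0.0006
grip_force: 0.2
```

Run:
```python
from h import *
plan([[*door(t,.14,.03),.224] for t in (1.05,1.15,1.25,1.33,1.4)])
d=cam('scene'); cv2.imwrite('pics/s1.png',cv2.resize(d['image'][110:260,130:330],None,fx=4,fy=4,interpolation=cv2.INTER_CUBIC))
```

```text
t 4.3 tcp [ 0.4662 -0.0156  0.2239] cup [-0.171  -0.0162] F [-0.34  0.18  0.26] q6 -1.97 open 0.001
[[-0.979, -0.206, -0.0], [-0.206, 0.979, -0.0], [0.0, 0.0, -1.0]]
[ 0.461 -0.013  0.224] d [ 0.0051  0.0035 -0.0001]
[ 0.449 -0.004  0.224] d [0.009  0.0111 0.    ]
[0.439 0.006 0.224] d [0.0079 0.0119 0.    ]
[0.432 0.015 0.224] d [0.0054 0.0101 0.    ]
[0.426 0.023 0.224] d [0.0041 0.0092 0.    ]
```

View pics/s1.png

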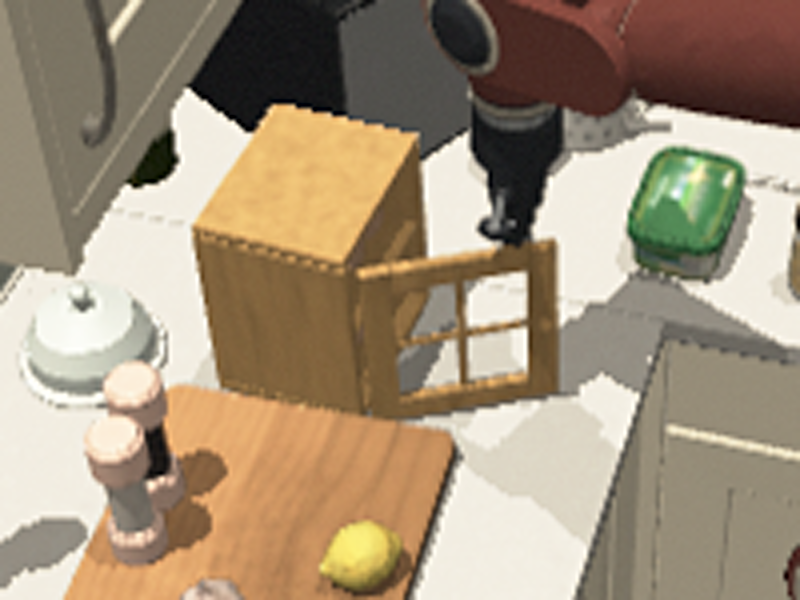

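The door is swinging: its free top corner is at crop (555,240) and the fingertips are behind the top rail. I'll carry on along the arc.

Request:
drive_tool(rows=[[[0.005,0.004,0],0],[[0.005,0.005,0],0],[[0.004,0.006,0],0],[[0.004,0.006,0],0],[[0.004,0.006,0],0],[[0.003,0.005,0],0],[[0.002,0.005,0],0],[[0.002,0.005,0],0],[[0.002,0.004,0],0],[[0,0,0],0]])

```text
t: 5.4
tool_pos: [0.4267, 0.0231, 0.2238]
tool_rot: [0.326, -3.124, -0.0]
contact_force: [-0.6, -0.5, 0.3]
opening: 0.0002
grip_force: 0.1
```

Run:
```python
from h import *
plan([[*door(1.4,.14,.03),.224]])
d=cam('scene'); cv2.imwrite('pics/s2.png',cv2.resize(d['image'][110:260,130:330],None,fx=4,fy=4,interpolation=cv2.INTER_CUBIC))
o=ctrl.get_obs()['tool_pos']; print('tip px',(proj(d,[o[0],o[1],o[2]-.0726])-[130,110])*4)
for t in (1.1,1.2,1.3,1.4,1.47): print(t,((proj(d,[*door(t,.168,.006),.191])-[130,110])*4).round())
```

```text
t 5.4 tcp [0.4267 0.0231 0.2238] cup [-0.2015  0.0299] F [-0.59 -0.54  0.26] q6 -1.9 open 0.0
[[-0.978, -0.206, -0.0], [-0.206, 0.978, 0.0], [0.0, 0.0, -1.0]]
[0.426 0.023 0.224] d [ 0.0008 -0.0002 -0.0002]
tip px [533.59508553 302.96200152]
1.1 [562. 250.]
1.2 [564. 265.]
1.3 [565. 279.]
1.4 [564. 294.]
1.47 [562. 304.]
```

View pics/s2.png

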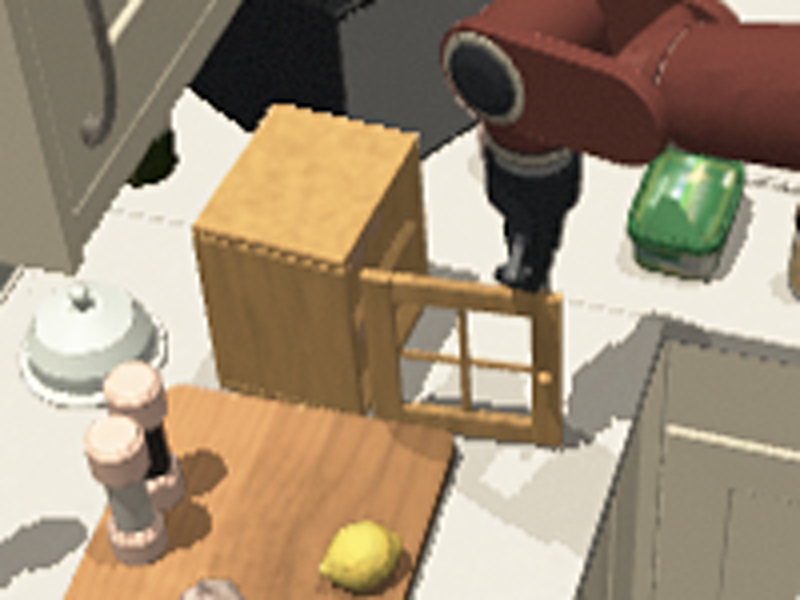

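The door's free top corner is at crop (563,294), which corresponds to about 1.40 rad: wide open, cupboard unmoved. I'll back off the door and go to the pointing pose.

Request:
drive_tool(rows=[[[0,-0.02,0],0],[[-0.01,-0.02,0],0],[[-0.02,-0.02,0],0],[[-0.02,-0.014,0.001],0],[[-0.02,0,0.001],0],[[-0.02,0,0.002],0],[[-0.0125,0,0],0],[[0,0,0],0],[[0,0,0],0],[[0,0,0],0]])

```text
t: 6.45
tool_pos: [0.5419, -0.0286, 0.2198]
tool_rot: [0.325, -3.124, 0.0]
contact_force: [-0.0, 0.5, -0.5]
opening: 0.0
grip_force: 0.0
```

Run:
```python
from h import *
plan([[*c2w(-.099,-.044),.22]])
d=cam('scene'); cv2.imwrite('pics/s3.png',cv2.resize(d['image'][110:260,130:330],None,fx=4,fy=4,interpolation=cv2.INTER_CUBIC))
```

```text
t 6.5 tcp [ 0.5419 -0.0286  0.2198] cup [-0.0996 -0.0447] F [-0.02  0.5  -0.5 ] q6 -1.97 open 0.0
[[-0.979, -0.206, -0.001], [-0.206, 0.979, -0.0], [0.001, 0.0, -1.0]]
[ 0.542 -0.028  0.22 ] d [-0.0006  0.0007 -0.0002]
```

View pics/s3.png

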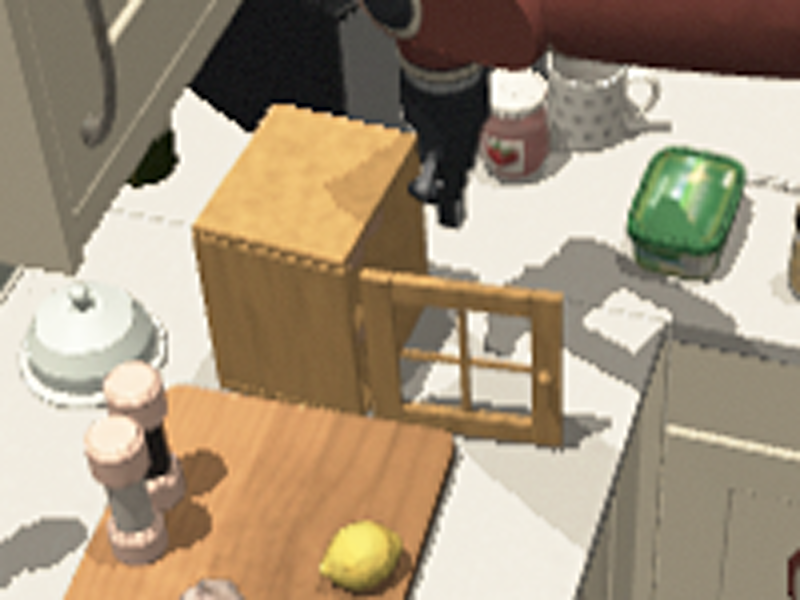

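The fingertips (crop (452,222)) hang in front of the right-hand egg position, clear of the case, and the door is still wide open. I'll hold here for over two seconds.

Request:
drive_tool(rows=[[[0,0,0],0],[[0,0,0],0],[[0,0,0],0],[[0,0,0],0],[[0,0,0],0],[[0,0,0],0],[[0,0,0],0],[[0,0,0],0],[[0,0,0],0],[[0,0,0],0]])

```text
t: 7.5
tool_pos: [0.5426, -0.0286, 0.2199]
tool_rot: [0.325, -3.125, 0.0]
contact_force: [-0.5, 0.6, -0.2]
opening: 0.0
grip_force: 0.0
```

Request:
drive_tool(rows=[[[0,0,0],0],[[0,0,0],0],[[0,0,0],0],[[0,0,0],0],[[0,0,0],0],[[0,0,0],0],[[0,0,0],0],[[0,0,0],0],[[0,0,0],0],[[0,0,0],0]])

```text
t: 8.5
tool_pos: [0.5426, -0.0287, 0.2199]
tool_rot: [-0.325, 3.125, -0.0]
contact_force: [0.0, 0.2, -0.3]
opening: -0.0003
grip_force: 0.0
```

Request:
drive_tool(rows=[[[0.02,0,0],0],[[0.02,0,0],0],[[0.01,0,-0.02],0],[[0,0,-0.03],0],[[0,0,-0.03],0],[[0,0,-0.02],0],[[0,0,0],0]])

```text
t: 9.2
tool_pos: [0.495, -0.0392, 0.324]
tool_rot: [-0.324, 3.118, -0.004]
contact_force: [-0.1, 1.2, 0.3]
opening: 0.0007
grip_force: 0.0
```

Run:
```python
from h import *
w=[door(1.4,.135,-.06)]
plan([[*w[0],.32],[*w[0],.224]]+[[*door(t,.14,-.018),.224] for t in (1.4,1.25,1.1,.95,.8,.65,.5,.35,.2,.1,0)])
```

```text
t 9.2 tcp [ 0.495  -0.0392  0.324 ] cup [-0.1477 -0.0453] F [-0.09  1.16  0.3 ] q6 -2.01 open 0.001
[[-0.979, -0.206, 0.007], [-0.206, 0.979, -0.002], [-0.007, -0.003, -1.0]]
[0.397 0.108 0.32 ] d [0.0654 0.1643 0.003 ]
[0.397 0.108 0.224] d [0.0006 0.0003 0.096 ]
[0.408 0.067 0.224] d [-0.0023 -0.0422  0.0001]
[0.415 0.047 0.224] d [-0.0025 -0.021   0.0001]
[0.425 0.028 0.224] d [-0.0056 -0.0204  0.0001]
[0.437 0.011 0.224] d [-0.0086 -0.0193  0.0001]
[ 0.452 -0.004  0.224] d [-0.0114 -0.0178  0.0001]
[ 0.469 -0.016  0.224] d [-0.014  -0.0159  0.0001]
[ 0.487 -0.026  0.224] d [-0.0162 -0.0136  0.0001]
[ 0.507 -0.034  0.224] d [-0.018  -0.0111  0.0002]
[ 0.528 -0.038  0.224] d [-0.0195 -0.0082  0.0002]
[ 0.542 -0.039  0.224] d [-0.0136 -0.0038  0.0001]
[ 0.556 -0.038  0.224] d [-0.0139 -0.0025  0.0001]
```

Request:
drive_tool(rows=[[[0.013,0.033,0],0],[[0.013,0.033,0],0],[[0.013,0.033,0],0],[[0.013,0.033,0],0],[[0.013,0.032,0],0],[[0,0,0],0],[[0,0,0.03],0],[[0,0,0.03],0],[[0,0,0.03],0],[[0,0,0.01],0]])

```text
t: 10.2
tool_pos: [0.3944, 0.1075, 0.2151]
tool_rot: [0.323, -3.117, 0.0]
contact_force: [0.1, -0.1, 0.1]
opening: 0.0001
grip_force: 0.0
```

Request:
drive_tool(rows=[[[0,0,0],0],[[0,-0.014,0],0],[[-0.001,-0.014,0],0],[[-0.001,-0.014,0],0],[[-0.001,-0.01,0],0],[[-0.002,-0.011,0],0],[[-0.003,-0.01,0],0],[[-0.003,-0.01,0],0],[[-0.004,-0.01,0],0],[[-0.005,-0.009,0],0]])

```text
t: 11.2
tool_pos: [0.4375, 0.0118, 0.2201]
tool_rot: [-0.325, 3.125, 0.0]
contact_force: [0.9, 1.7, 3.5]
opening: -0.0
grip_force: 1.3
```

Run:
```python
from h import *
plan([[*door(t,.14,-.018),.224] for t in (.8,.65,.5,.35,.2,.1,0)])
d=cam('scene'); cv2.imwrite('pics/s4.png',cv2.resize(d['image'][110:260,130:330],None,fx=4,fy=4,interpolation=cv2.INTER_CUBIC))
```

```text
t 11.2 tcp [0.4375 0.0118 0.2201] cup [-0.1934  0.0166] F [0.88 1.75 3.54] q6 -1.92 open -0.0
[[-0.979, -0.206, 0.0], [-0.206, 0.979, 0.0], [-0.0, 0.0, -1.0]]
[ 0.452 -0.004  0.224] d [-0.011  -0.0182 -0.0039]
[ 0.469 -0.016  0.224] d [-0.014  -0.0159  0.    ]
[ 0.487 -0.026  0.224] d [-0.0162 -0.0136  0.    ]
[ 0.507 -0.034  0.224] d [-0.018  -0.0111  0.    ]
[ 0.528 -0.038  0.224] d [-0.0195 -0.0082  0.    ]
[ 0.542 -0.039  0.224] d [-0.0136 -0.0038  0.    ]
[ 0.556 -0.038  0.224] d [-0.0139 -0.0025  0.    ]
```

View pics/s4.png

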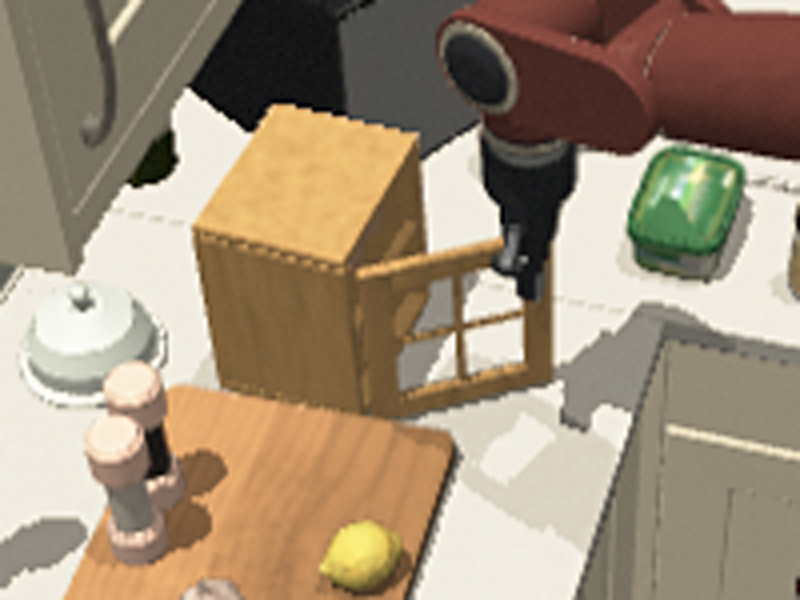

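The closing push works: the fingertips are at the front of the stile (crop (530,290)) and the door is near 0.95 rad. There is a 3.5 N upward force, so a knuckle may be touching the top rail. I'll back off slightly and raise the tool 10 mm before continuing.

Request:
drive_tool(rows=[[[0.005,0.005,-0.002],0],[[0,0,-0.004],0],[[0,0,-0.004],0],[[0,0,0],0],[[0,0,0],0]])

```text
t: 11.75
tool_pos: [0.4309, 0.0165, 0.2301]
tool_rot: [-0.326, 3.124, -0.0]
contact_force: [-0.6, 1.3, 1.1]
opening: 0.0
grip_force: 0.0
```

Request:
drive_tool(rows=[[[-0.005,-0.006,0],0],[[-0.005,-0.008,0],0],[[-0.006,-0.009,0],0],[[-0.006,-0.008,0],0],[[-0.007,-0.008,0],0],[[-0.007,-0.008,0],0],[[0,0,0],0]])

```text
t: 12.45
tool_pos: [0.4769, -0.0232, 0.23]
tool_rot: [-0.323, 3.125, -0.001]
contact_force: [-1.0, 0.7, -0.6]
opening: -0.0004
grip_force: 0.0
```

Run:
```python
from h import *
plan([[*door(t,.14,-.015),.230] for t in (.65,.5,.35,.2,.1,.05,0)])
```

```text
t 12.4 tcp [ 0.4769 -0.0232  0.23  ] cup [-0.1621 -0.0259] F [-1.01  0.71 -0.56] q6 -1.98 open -0.0
[[-0.979, -0.205, 0.0], [-0.205, 0.979, -0.0], [-0.0, -0.0, -1.0]]
[ 0.472 -0.018  0.23 ] d [ 0.0041  0.0065 -0.    ]
[ 0.49  -0.027  0.23 ] d [-0.0164 -0.0132  0.    ]
[ 0.51  -0.034  0.23 ] d [-0.0182 -0.0106  0.    ]
[ 0.531 -0.038  0.23 ] d [-0.0196 -0.0078  0.    ]
[ 0.545 -0.038  0.23 ] d [-0.0136 -0.0035  0.    ]
[ 0.552 -0.038  0.23 ] d [-0.0069 -0.0012  0.    ]
[ 0.559 -0.037  0.23 ] d [-0.007  -0.0009  0.    ]
```

Request:
drive_tool(rows=[[[-0.006,-0.004,0],0],[[-0.007,-0.004,0],0],[[-0.008,-0.005,0],0],[[-0.008,-0.005,0],0],[[-0.008,-0.004,0],0],[[-0.008,-0.003,0],0],[[-0.008,-0.002,0],0],[[-0.008,-0.002,0],0],[[-0.004,0,0],0],[[0,0,0],0]])

```text
t: 13.45
tool_pos: [0.546, -0.0372, 0.2299]
tool_rot: [-0.325, 3.124, -0.0]
contact_force: [-0.3, 0.9, -0.3]
opening: 0.0002
grip_force: 0.0
```

Request:
drive_tool(rows=[[[-0.003,0,0],0],[[-0.003,0,0],0],[[-0.003,0,0],0],[[-0.003,0,0],0],[[0,0,0],0],[[0,0,0],0]])

```text
t: 14.05
tool_pos: [0.5573, -0.0347, 0.23]
tool_rot: [-0.325, 3.124, 0.0]
contact_force: [-0.8, -0.5, 0.2]
opening: 0.0
grip_force: 0.0
```

Run:
```python
from h import *
plan([[*door(t,.14,-.011),.230] for t in (.05,0)])
d=cam('scene'); cv2.imwrite('pics/s5.png',cv2.resize(d['image'][124:214,169:289],None,fx=6,fy=6,interpolation=cv2.INTER_CUBIC))
```

```text
t 14.1 tcp [ 0.5573 -0.0347  0.23  ] cup [-0.0858 -0.0539] F [-0.85 -0.49  0.18] q6 -1.97 open 0.0
[[-0.979, -0.206, 0.0], [-0.206, 0.979, 0.0], [-0.0, 0.0, -1.0]]
[ 0.556 -0.037  0.23 ] d [ 0.0016 -0.0024 -0.    ]
[ 0.563 -0.037  0.23 ] d [-0.007  -0.0007  0.    ]
```

View pics/s5.png

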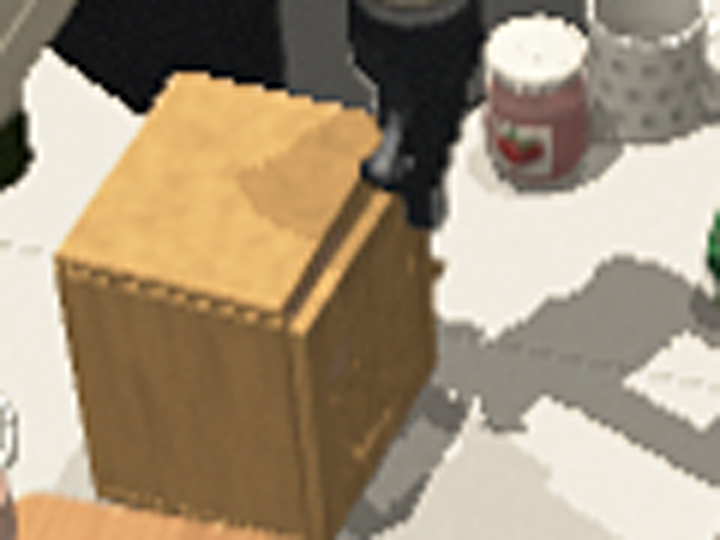

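The door is almost shut: its top edge is close to parallel with the roof front from (300,320) to (390,200), and the cupboard corners have not moved. I'll close the rest in small steps, watching the force.

Request:
drive_tool(rows=[[[-0.002,0,0],0],[[-0.002,0,0],0],[[0,0,0],0],[[0,0,0],0]])

```text
t: 14.5
tool_pos: [0.5612, -0.0339, 0.2299]
tool_rot: [-0.325, 3.125, 0.0]
contact_force: [-0.5, -0.1, 0.6]
opening: -0.0002
grip_force: 0.0
```

Request:
drive_tool(rows=[[[-0.0015,0,0],0],[[0,0,0],0],[[0,0,0],0]])

```text
t: 14.8
tool_pos: [0.5626, -0.0336, 0.2299]
tool_rot: [-0.325, 3.125, -0.0]
contact_force: [0.1, -0.2, 0.0]
opening: -0.0002
grip_force: 0.0
```

Request:
drive_tool(rows=[[[-0.001,0,0],0],[[0,0,0],0],[[0,0,0],0]])

```text
t: 15.1
tool_pos: [0.5632, -0.0335, 0.2299]
tool_rot: [0.325, -3.124, 0.0]
contact_force: [-2.7, -0.6, 2.1]
opening: -0.0
grip_force: 1.7
```

Request:
drive_tool(rows=[[[-0.0005,0,0],0],[[0,0,0],0],[[0,0,0],0]])

```text
t: 15.4
tool_pos: [0.5634, -0.0335, 0.2299]
tool_rot: [0.325, -3.122, 0.0]
contact_force: [-5.4, -1.4, 3.1]
opening: 0.0
grip_force: 3.0
```

Request:
drive_tool(rows=[[[0.005,0,0],0],[[0.015,0,0],0],[[0.02,0,0],0],[[0.03,0,-0.01],0],[[0.03,0,-0.02],0],[[0.01,0.02,-0.02],0],[[0,0.04,-0.02],0],[[0,0.04,-0.01],0],[[0,0.04,0],0],[[0,0,0],0]])

```text
t: 16.4
tool_pos: [0.4269, 0.0843, 0.3107]
tool_rot: [-0.334, 3.121, 0.002]
contact_force: [0.3, -0.3, 0.5]
opening: -0.0001
grip_force: 0.0
```

Run:
```python
from h import *
d=cam('scene'); a=cv2.resize(d['image'][124:214,169:289],None,fx=5,fy=5,interpolation=cv2.INTER_CUBIC)
d=cam('top'); cv2.imwrite('pics/s6.png',a)
o=ctrl.get_obs(); print(o['t'],o['contact_force'])
S=np.load('scene0.npy',allow_pickle=True).item()
for n in (.0,.05,.1): print(n,((proj(S,[*door(n,.168,0),.191])-[169,124])*5).round(1))
```

```text
16.5 [-0.19209637  0.374846    0.60710256]
0.0 [345.9 113.5]
0.05 [357.  116.3]
0.1 [367.9 119.3]
```

View pics/s6.png

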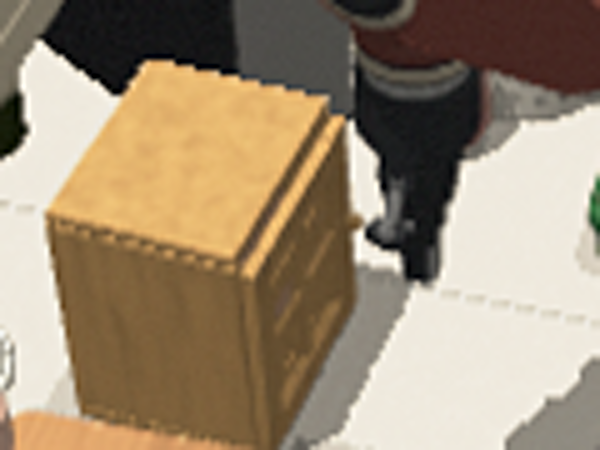

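The door's free top corner is at (346,115), against a predicted (346,113.5) when shut and (357,116) at 0.05 rad. So the door is shut, the cupboard has not moved and the arm is clear.

```bash
python3 -c "
from station import ctrl
print(ctrl.finish_job())"
```

```text
the job is handed in; nothing more can be done
None
```

I pushed the door open to about 1.40 rad, pointed at the right-hand front egg on the upper shelf for over 2 s, then pushed the door fully shut; the job is handed in, no verdict came back, and the arm finished clear, with the cupboard in place in the last picture (bystanders not re-measured).

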